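Load the filling gun and bring its plunger to bear

ROBOT

A 6-joint arm with a two-finger parallel gripper is mounted at the origin on the work surface. World frame = base frame: x ahead of the robot, y to its left, z up, the work surface at z = 0. Lengths are in mm, angles in rad, forces in N, time in s.
With the tool pointing down it reaches from about 250 to 775 mm from the base axis. Payload 4 kg.
Tool frame: the origin (TCP) lies at the very end of the fingers, on their centre line; the grasp point (between the pads) lies 19 mm behind it; z points along the fingers, y is the direction in which the jaws open and shut (so a half turn about z gives the same grasp; the last joint's range is limited). The gripper opens to 85 mm and grips with 20 to 120 N. Pads are 22 mm wide; open, the fingers measure 114 mm over their backs; the gripper's body (76 mm by 85 mm) begins 54 mm behind the grasp point. The pads swing forward as they close: fully open they stand 13 mm farther back than shut.
Start: joints at [-1.289, 0.087, 1.371, -0, 1.684, -0.103], TCP at [206.454, -509.798, 231.341] pointing down, gripper open.
Joint ranges: [-3.1, 3.1], [-0.76, 2.03], [0.27, 2.55], [-1.08, 4.22], [0.17, 2.65], [-2.57, 2.57]. Speed limits (rad/s): [2.79, 2.79, 3.14, 3.14, 3.14, 3.14].

INTERFACE

Orientations are given as a unit quaternion [w, x, y, z].
In Python, from rig import arm, read_camera, camera_params, workorder gives the robot as it stands. The module is installed in compiled form; this text tells all that it offers.
- The arm moves only by the tool carry_out, never from a script. Its argument "commands" is a list of rows, each a list of 4 numbers: the shift along the tool's x, y, z in units of 40 mm (1.0 is 40 mm), then the turn about the tool's z in units of 6 degrees (1.0 is 6 degrees). In form: [[x, y, z, yaw], ...]. A call has exactly 10 rows; each row is the pose to reach, as a shift and turn from the pose commanded when the call began, along the tool's axes at that moment; what a row does not reach only later rows make up. A row lasts 1/8 s, in which the tool goes at most 62.5 mm and 10.7 degrees, less where a joint would pass 70% of its speed; a pose out of reach is approached as far as the arm can. A call with a gripper value outside its range is refused whole. "fingers" is the opening, from -1 (shut) to 1 (fully open), set as the call begins (left out, the last holds). The fingers move at their own pace and stop on an object; "squeeze" is the grip in N (left out, the last holds). Time passes only in rows, so rows that repeat a pose let the fingers close, or fill a call up. It gives the time, the measured TCP pose, the force and the opening at its end, in the units of the state.
- arm.sense(): the state, without advancing time (a new reading comes with each control period).
- read_camera(name): name is "side" or "top"; returns the picture (400x640x3 uint8, blue, green, red); there is no depth.
- camera_params(name): a dict with "fx", "fy", "cx", "cy" (pixels), "R" (3x3) and "t" (3): a world point X has camera coordinates R X + t. Camera axes: x right, y down, z forward; pixel columns grow to the right and rows downward; lengths in mm; the calibration is good to about 2 mm. A picture is of the moment at which its call begins. camera_params takes no time and is no camera call.
- workorder.job_done(): hands the job in, once; it reports no verdict.
The state is a dict: "time_s": time; "joints": joint angles; "joint_velocities": joint speeds; "effort": joint torques, N m; "tcp_pos": TCP position; "eef_rot": TCP orientation; "ft_force": force on the tool from outside, world axes, zero at the start; "torque": the same for the moment, N m; "opening": opening from 0.0 (shut) to 1.0 (fully open).
Only numpy, scipy, OpenCV 4.12 (cv2) and the standard library are available. Lean on these libraries where they do the work, as an engineer would, in place of code of your own. Each camera call takes 0.05 s, during which the arm holds its last target. There are 200 camera calls.

TASK

Lay the full-length filling cartridge from the wire rack into the cradle of the ratchet filling gun, its nozzle in the slot of the front plate. Then pump the gun's trigger against the handle, letting it spring back between strokes and never pushing the rod or disc by hand, until the disc presses on the cartridge, and finish while holding the trigger squeezed so that the disc keeps bearing on the cartridge, firm but without crushing it. Do not disturb the short cartridge, bowl, cutter ring, jar, spatula and mug.

Things in the scene. Friction and masses are not known exactly. Their poses are not given: they have to be found in the camera images.
- gun: Ratchet filling gun lying on its side in a fixed steel bench stand. Origin on the table under the middle of the cradle; +y runs along the barrel to the front (nozzle) plate, handle and trigger stick out level towards -x, z up. Barrel axis 62 mm above the table. Rear plate at y = -150 mm, up to z = 90 mm; behind it the open ratchet housing, up to z = 78 mm, and the rod
- cradle (a point): point on the barrel axis, mid-cradle, axes as the gun: the cartridge's middle comes here when home against the front plate. Two 8 mm rails below (33 mm apart, centres 21 mm below the axis) centre the cartridge; side cheeks 53 mm apart stand at y = 64 and -62 mm (16 mm long, flared, up to 19 mm above the axis). Between the cheeks the sides are free down to the rails
- grip (a point): middle of the rear (-y) face of the fixed handle, in the gun's axes at (-88, -209, 62) mm. The black handle is a straight bar 94 mm long along x (from -46 to -140 mm), 16 mm thick in y, 26 mm high, free of the table by 49 mm; the trigger faces its front (+y) side
- trigger_front (a point): middle of the front face of the trigger blade, 50 mm from its pivot, moves with the trigger: about 49 mm ahead (+y) of the handle's rear face when let go, 29 mm when fully squeezed. Aluminium blade 78 mm long, 10 mm thick, 18 mm high
- trigger (a joint): trigger angle, rad: 0 let go (flared 0.42 forward), 0.42 fully squeezed (parallel to the handle, at its stop). A spring returns it. A full squeeze drives the rod one 9 mm tooth forward; let the trigger back almost to 0 for the next. Takes about 10 N at trigger_front. Stops short of 0.42 once the disc bears on the cartridge (if it reaches its stop, pump once more)
- plunger (a joint): travel of the toothed rod with its disc, m: 0 fully drawn back, grows towards the front plate; starts at 0.002 to 0.027 and stays where it is when the trigger is let back. With the long cartridge home, the disc touches it at 0.053
- cartridge: full-length filling cartridge: sealed rigid white tube 46 mm across, 150 mm long, with a nozzle 30 mm long (18 mm wide at its root) at its +y end, 0.3 kg; origin on its axis, mid-tube. Lies in the rack, axis 40 mm above the table, nozzle roughly the way the gun points. Crushed if the disc presses with over 90 N, which is about 1.5 times the push on trigger_front: use 20 to 45 N
- rack: fixed wire rack 166 x 136 mm, two berths 92 mm apart (at x = -46 and +46 mm) along its y; each berth is two 6 mm rods 32 mm apart under the cartridge. Origin on the table under its middle
- short_cartridge: bystander in the other berth: the same tube but 100 mm long; origin on its axis at its middle
- bowl: bystander: white bowl, 104 mm across, 46 mm high; origin under its foot
- cutter: bystander: steel cutter ring, 68 mm across, 35 mm high; origin under its middle
- jar: bystander: amber jar, 68 mm across, 95 mm high; origin under its foot
- spatula: bystander: spatula lying flat, handle towards its own -x
- cup: bystander: steel mug, 80 mm across, 85 mm high; origin under its foot
- cartridge_tip (a point): the tip of the long cartridge's nozzle, on its axis, 105 mm ahead (+y) of its middle
- slot (a point): middle of the nozzle slot, on the barrel axis at the front plate's inner face, 75 mm ahead (+y) of cradle. Plate 4 mm thick, 60 mm wide, top 34 mm above the axis; slot open at the top, 24 mm wide (38 mm at the mouth, from 20 mm above the axis up), bottom 14 mm below the axis
- pivot (a point): the trigger's upright pivot on the gun, at (-40, -185, 62) mm in the gun's axes
- disc_face (a point): middle of the front face of the plunger disc (38 mm across, 8 mm thick) on the rod's front end, on the barrel axis, axes as the gun; it bears on the flat rear end of the cartridge
Things that resemble listed ones, but are neither listed nor needed, are in the scene too. Leave any green look-alike of the cartridge alone.

How it is judged:
By the outcome, as a careful person would: the job done as asked, in the order asked, and still so for the second after the job is handed in, while the arm keeps its last pose, push and grip.
It also fails if it takes over 61 s, if anything falls off the work surface, if the arm or the gripper's body presses on something with over 40 N, if the wrist force passes 120 N, or if a joint passes its speed limit or range.

## Working session

There is one attempt and no reset: what is moved stays moved. The work goes in short steps, Python scripts to look and compute and a tool call to move; the robot and the scene stay as the last step left them, time stands still between calls to the robot, and variables do not carry over. Pictures are saved under pics/ and viewed, about 8 in all and at most 12, crops included, and the job is handed in when it is done.

Besides the shell and the picture viewer there is one more tool, called after ">>>" as name([rows], argument=value, ...), one row to a line, values as JSON. carry_out: Moves the arm, as the interface text tells. Its arguments: {"type":"object","properties":{"commands":{"type":"array","items":{"type":"array","items":{"type":"number"}}},"fingers":{"type":"number"},"squeeze":{"type":"number"}},"required":["commands"]}

```bash
mkdir -p pics; python3 - <<'E'
from rig import arm, read_camera, camera_params
import cv2
for n in("top","side"):
    cv2.imwrite(f"pics/{n}0.png",read_camera(n)); print(n,camera_params(n))
s=arm.sense();print(s['tcp_pos'],s['eef_rot'],s['time_s'],s['ft_force'])
E
```

```text
top {'fx': 441.0997542464206, 'fy': 441.0997542464206, 'cx': 323.94867359727556, 'cy': 192.43617515151618, 'R': array([[ 7.41588528e-03, -9.99972382e-01,  4.89697958e-04],
       [-9.78605671e-01, -7.35811898e-03, -2.05613226e-01],
       [ 2.05611151e-01,  1.04558290e-03, -9.78633211e-01]]), 't': array([  63.34412924,  542.79855469, 1494.92247935])}
side {'fx': 432.2031695288515, 'fy': 432.2031695288515, 'cx': 329.6692075970318, 'cy': 196.0122528424451, 'R': array([[-0.9828345 , -0.18326885,  0.0211865 ],
       [-0.12838241,  0.5969374 , -0.7919493 ],
       [ 0.13249262, -0.78107507, -0.61021917]]), 't': array([ 526.94288976,   79.98569587, 1299.33186988])}
[ 206.33126479 -509.3468188   230.22495889] [-1.01707925e-03  9.81548674e-01  1.91209721e-01 -8.92873124e-05] 0.1 [-0.10401702 -0.31746946  0.17228616]
```

View pics/top0.png

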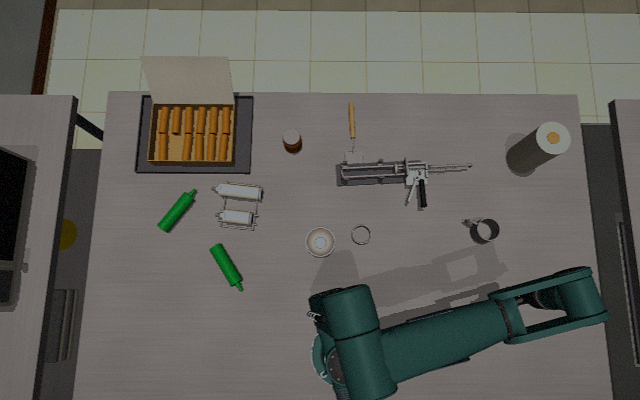

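View pics/side0.png

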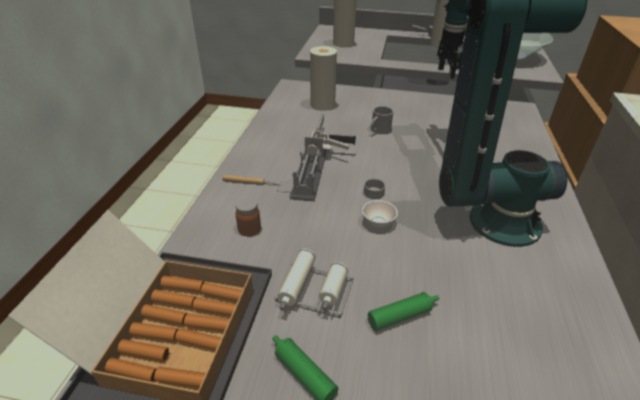

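The top view shows the long white cartridge at about (240,191) with its nozzle to the left, and the short one at (237,216). The green look-alikes are at (178,211) and (226,267). The gun's barrel lies at about (375,172), its handle at (422,192), and the mug at (485,230). I choose the long white cartridge in the upper berth and check it in one crop.

```bash
cat > h.py <<'E'
import numpy as np, cv2
from rig import arm, read_camera, camera_params
P={n:camera_params(n) for n in("top","side")}
def ray(n,u,v):
    p=P[n]; d=p['R'].T@np.array([(u-p['cx'])/p['fx'],(v-p['cy'])/p['fy'],1]); return -p['R'].T@p['t'],d
def onz(n,u,v,z):
    o,d=ray(n,u,v); return o+d*(z-o[2])/d[2]
def proj(n,X):
    p=P[n]; c=p['R']@np.asarray(X,float)+p['t']; return np.array([p['fx']*c[0]/c[2]+p['cx'],p['fy']*c[1]/c[2]+p['cy']])
E
python3 - <<'E'
from h import *
t=cv2.imread('pics/top0.png')
a=cv2.resize(t[170:240,200:280],(640,560),interpolation=cv2.INTER_CUBIC)
b=cv2.resize(t[150:215,330:480],(800,347),interpolation=cv2.INTER_CUBIC)
cv2.imwrite('pics/c1.png',cv2.resize(a,None,fx=1,fy=1)); cv2.imwrite('pics/c2.png',b)
hsv=cv2.cvtColor(t,cv2.COLOR_BGR2HSV)
m=((hsv[...,2]>135)&(hsv[...,1]<40)).astype('uint8'); m[:170]=0;m[235:]=0;m[:,:205]=0;m[:,275:]=0
n,l,st,c=cv2.connectedComponentsWithStats(m)
for i in range(1,n):
    if st[i,4]>20:
        pts=np.argwhere(l==i)[:,::-1].astype(np.float32); r=cv2.minAreaRect(pts); print(st[i],c[i],r)
        print(onz('top',*c[i],45))
E
```

```text
[216 184  42  14 379] [237.90237467 190.22427441] ((236.66925048828125, 190.14614868164062), (41.5516357421875, 10.046812057495117), 7.125016689300537)
[550.42495526 372.63848459  45.        ]
[220 210  29  13 254] [235.22834646 216.01574803] ((233.8899688720703, 215.7699737548828), (28.00143051147461, 10.040916442871094), 8.130102157592773)
[457.95151954 377.61358078  45.        ]
```

View pics/c1.png

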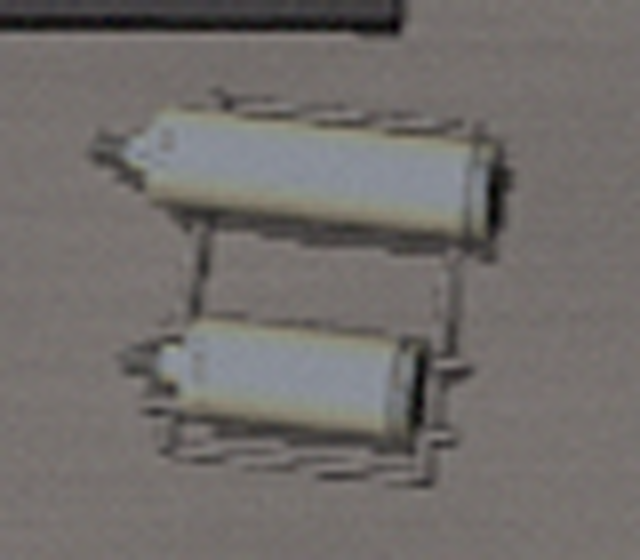

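View pics/c2.png

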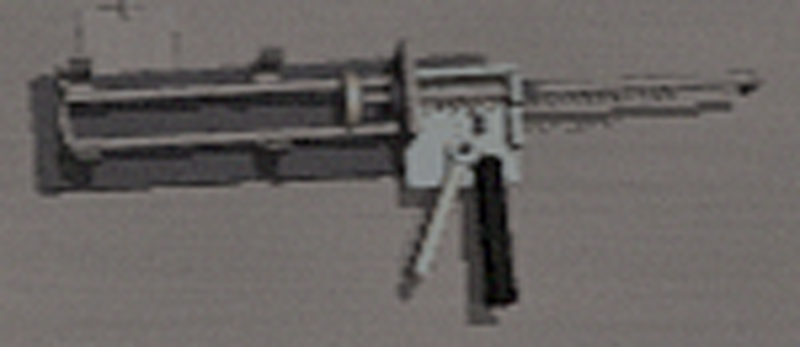

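The crop confirms the choice: the long cartridge runs from its shoulder (157,155) to its rear end (~490,195), with its nozzle left at (95,150). Gun crop: rails (70,95)-(400,80) and (80,148)-(400,128), rear plate x≈403, disc x≈352, handle (487,160)-(507,303).

```bash
cat > m.py <<'E'
from h import *
f1=lambda u,v:(200+(u+.5)/8-.5,170+(v+.5)/8-.5)
f2=lambda u,v:(330+(u+.5)/5.3333-.5,150+(v+.5)/5.3333-.5)
W=lambda f,u,v,z:onz('top',*f(u,v),z).round(1)
if __name__=="__main__":
    print('cam',-P['top']['R'].T@P['top']['t'])
    for k,a in dict(front=(157,155,45),rear=(490,197,42),tip=(95,150,40),s_front=(195,365,45),s_rear=(420,395,42)).items(): print(k,W(f1,*a))
    for k,a in dict(railUL=(70,95,45),railUR=(395,80,45),railLL=(90,148,45),railLR=(395,130,45),plateTopUp=(403,45,90),plateFront=(60,75,96),h1=(487,160,75),h2=(507,303,75),pivot=(465,150,80),discTop=(350,75,81),trigTip=(408,290,71),rodEnd=(750,85,62)).items(): print(k,W(f2,*a))
    s=cv2.imread('pics/side0.png')
    a=cv2.resize(s[240:325,265:365],(600,510),interpolation=cv2.INTER_CUBIC)
    b=cv2.resize(s[110:205,280:370],(540,570),interpolation=cv2.INTER_CUBIC)
    cv2.imwrite('pics/c3.png',np.hstack([a[:,150:],b[:510,:330]]))
E
python3 m.py
```

```text
cam [ 223.34325935   65.77329077 1574.55632852]
front [554.6 439.3  45. ]
rear [537.3 291.3  42. ]
tip [557.7 468.2  40. ]
s_front [460.6 417.3  45. ]
s_rear [448.5 318.7  42. ]
railUL [636.9   0.8  45. ]
railUR [ 649.  -218.1   45. ]
railLL [600.3 -12.6  45. ]
railLR [ 614.3 -217.    45. ]
plateTopUp [ 660.3 -215.7   90. ]
plateFront [636.6   9.4  96. ]
h1 [ 586.8 -271.2   75. ]
h2 [ 491.7 -280.5   75. ]
pivot [ 592.2 -255.9   80. ]
discTop [ 642.2 -181.9   81. ]
trigTip [ 500.6 -217.5   71. ]
rodEnd [ 642.6 -451.1   62. ]
```

```bash
python3 - <<'E'
from h import *
# auto: handle black mask, rails edges profile
t=cv2.imread('pics/top0.png'); g=cv2.cvtColor(t,cv2.COLOR_BGR2GRAY)
for c in (350,360,370,376,388,398): print(c,g[160:190,c])
m=(g<32).astype('uint8'); m[:178]=0;m[210:]=0;m[:,:417]=0;m[:,430:]=0
p=np.argwhere(m)[:,::-1].astype(np.float32); print(cv2.minAreaRect(p))
E
```

```text
350 [116 119 119 119  63  63  53 119 102  24  33  57  69  66  67  52 118  99
  37  35  64  65  64  68  68  50 122 111 109 114]
360 [120 120 119  87  57  65  93 118  51  30  36  66  62  62  65  89 126  47
  41  41  66  61  64  66  51 116 117 110 108 109]
370 [115 119 116  63  66  58 115  98  26  41  68  64  72  65  56 128  94  22
  34  69  67  66  67  65  47 115 111 109 109 112]
376 [118 109  77  56  45  60 131  69  26  38  55  66  64  65  74 132  65  31
  45  71  68  68  67  54 117 108 110 109 110 110]
388 [115 113  63  64  63 114  96  35  33  37  62  72  67  54 115  99  31  42
  67  65  67  67  63  41 118 115 110 109 112 114]
398 [112  80  57  65  76 116  53  76 109  57  54  57  35  80 127  51  33  39
  68  67  65  68  45  76 116 111 114 113 118 117]
((422.23974609375, 193.02740478515625), (26.380565643310547, 5.181897163391113), 83.9909896850586)
```

View pics/c3.png

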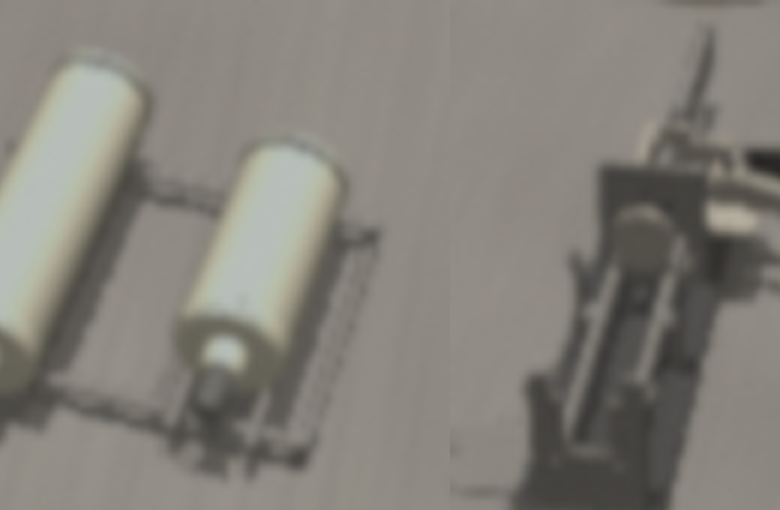

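```bash
cat > fit.py <<'E'
from m import *
from scipy.optimize import least_squares
mids=[(350,171.9),(360,171.25),(370,170.8),(376,170.45),(388,169.85),(398,169.45)]
R=lambda a:np.array([[np.cos(a),-np.sin(a)],[np.sin(a),np.cos(a)]])
obs=[]  # gun xy, z, pixel, use axes weight (x,y gun)
for u,v in mids: obs.append(((0,0),45,(u,v),(1,0)))
obs+= [((-93,-201),75,(422.24,193.03),(0.5,1)),((-40,-185),80,f2(465,150),(.3,.5)),((0,-150),90,f2(403,45),(0,1)),((0,77),96,f2(63,75),(0,1))]
def res(q):
    r=[]
    for g,z,p,w in obs:
        e=R(q[2]).T@(onz('top',*p,z)[:2]-q[:2])-np.array(g); r+=list(e*w)
    return r
if __name__=="__main__":
    s=least_squares(res,[630,-66,.06]); print(s.x,np.degrees(s.x[2])); print(np.round(s.fun,1))
    q=s.x
    d=onz('top',*f2(350,75),81)[:2]; print('disc gun',R(q[2]).T@(d-q[:2]))
    # side-view check: predicted pixels in c3 right half coordinates
    for k,g in dict(plateLtop=(-30,77,96),plateRtop=(30,77,96),rearL=(-30,-150,90),rearR=(30,-150,90),railfront=(16.5,70,45),railfrontL=(-16.5,70,45)).items():
        w=np.r_[q[:2]+R(q[2])@g[:2],g[2]]; u,v=proj('side',w); print(k,((u-280+.5)*6-.5+450).round(),((v-110+.5)*6-.5).round())
    # cartridge
    c=np.array([236.67,190.15]);a=np.radians(7.125);h=np.array([np.cos(a),np.sin(a)])*20
    A,B=onz('top',*(c-h),55),onz('top',*(c+h),55); d=A-B; print('cart axis angle',np.degrees(np.arctan2(d[1],d[0])),A,B)
    # side projections in c3 left half
    F,Rr=np.array([554.6,439.3]),np.array([537.3,291.3]); 
    for X in (np.r_[F,40],np.r_[Rr,40]): u,v=proj('side',X); print(((u-265+.5)*6-150).round(),((v-240+.5)*6).round())
E
python3 fit.py
```

```text
[ 6.23567465e+02 -6.86877495e+01  5.28863567e-02] 3.0301650326017042
[-0.8  0.   0.   0.   0.  -0.   0.4 -0.   0.6 -0.   0.5 -0.  -1.2  0.4
 -0.4 -0.2  0.   1.3  0.  -1.6]
disc gun [  12.61153179 -114.03446853]
plateLtop 649.0 385.0
plateRtop 532.0 374.0
rearL 712.0 172.0
rearR 610.0 163.0
railfront 563.0 449.0
railfrontL 625.0 455.0
cart axis angle 83.18069195287126 [556.94400239 445.41809775  55.        ] [540.11854306 304.71885346  55.        ]
-11.0 356.0
117.0 94.0
```

```bash
cat > go.py <<'E'
import sys,numpy as np
from rig import arm
from scipy.spatial.transform import Rotation as Ro
s=arm.sense(); p=s['tcp_pos']; q=s['eef_rot']; M=Ro.from_quat([q[1],q[2],q[3],q[0]]).as_matrix()
phi=np.degrees(np.arctan2(M[1,0],M[0,0]))
print('t',round(s['time_s'],2),'p',np.round(p,1),'phi',round(phi,2),'F',np.round(s['ft_force'],1),'op',round(s['opening'],3),'j6',round(s['joints'][5],2))
if len(sys.argv)>4:
    t=np.array([float(v) for v in sys.argv[1:5]]); print('units',np.round(M.T@(t[:3]-p)/40,3),round(-((t[3]-phi+180)%360-180)/6,2))
E
echo ok
```

```text
ok
```

>>> carry_out([
  [0.94,-1.0,0.04,-0.6],
  [1.88,-2.0,0.08,-1.2],
  [2.82,-3.0,0.12,-1.8],
  [3.76,-4.0,0.16,-2.4],
  [4.7,-5.0,0.2,-3.0],
  [5.64,-6.0,0.24,-3.6],
  [6.58,-7.0,0.28,-4.2],
  [7.52,-8.0,0.32,-4.8],
  [8.46,-9.0,0.36,-5.4],
  [9.4,-10.0,0.4,-6.0],
], fingers=1)

```text
time_s: 1.35
tcp_pos: [404.9, 3.9, 215.0]
eef_rot: [0.0, 0.874, 0.486, -0.0]
ft_force: [0.7, -0.5, 0.6]
opening: 1.002
```

```bash
python3 go.py 547 366 130 83.2
```

```text
t 1.35 p [404.9   3.9 215. ] phi 58.17 F [ 0.7 -0.5  0.6] op 1.002 j6 0.43
units [ 9.565 -1.757  2.122] -4.17
```

>>> carry_out([
  [1.2,-0.22,0.2,-0.6],
  [2.4,-0.44,0.4,-1.2],
  [3.6,-0.66,0.6,-1.8],
  [4.8,-0.88,0.8,-2.4],
  [6.0,-1.1,1.0,-3.0],
  [7.2,-1.32,1.3,-3.6],
  [8.4,-1.54,1.6,-4.17],
  [9.2,-1.69,2.0,-4.17],
  [9.56,-1.76,2.12,-4.17],
  [9.56,-1.76,2.12,-4.17],
])

```text
time_s: 2.6
tcp_pos: [547.0, 363.7, 129.5]
eef_rot: [-0.0, 0.748, 0.663, -0.001]
ft_force: [-0.2, -0.1, -0.1]
opening: 1.001
```

```bash
python3 go.py 547 366 21 83.2; python3 - <<'E'
from h import *
t=read_camera('top');s=read_camera('side')
a=cv2.resize(t[150:250,190:290],(400,400),interpolation=cv2.INTER_CUBIC);b=cv2.resize(s[200:320,250:370],(400,400),interpolation=cv2.INTER_CUBIC)
cv2.imwrite('pics/d1.png',np.hstack([a,b]))
E
```

```text
t 2.6 p [547.  363.7 129.5] phi 83.11 F [-0.2 -0.1 -0.1] op 1.001 j6 0.62
units [ 0.062 -0.003  2.711] -0.02
```

View pics/d1.png

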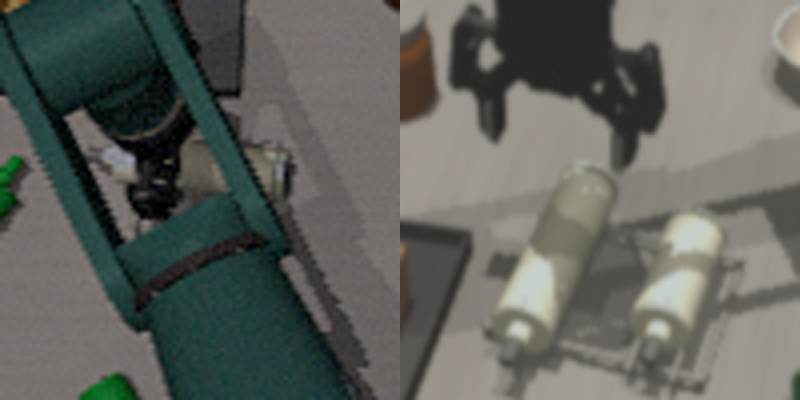

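Side view: the jaws straddle the long cartridge (tips at about crop (490,135) and (620,165)), and the short one is clear. Going down and gripping.

>>> carry_out([
  [0.03,0,0.4,0],
  [0.06,0,0.8,0],
  [0.06,0,1.2,0],
  [0.06,0,1.6,0],
  [0.06,0,2.0,0],
  [0.06,0,2.3,0],
  [0.06,0,2.5,0],
  [0.06,0,2.65,0],
  [0.06,0,2.77,0],
  [0.06,0,2.77,0],
])

```text
time_s: 3.95
tcp_pos: [547.7, 366.1, 19.5]
eef_rot: [0.0, 0.749, 0.663, -0.0]
ft_force: [0.2, -0.1, 0.3]
opening: 1.001
```

>>> carry_out([
  [0,0,0,0],
  [0,0,0,0],
  [0,0,0,0],
  [0,0,0,0],
  [0,0,0,0],
  [0,0,0,0],
  [0,0,0,0],
  [0,0,0,0],
  [0,0,0,0],
  [0,0,0,0],
], fingers=-1, squeeze=40)

```text
time_s: 5.2
tcp_pos: [550.1, 366.2, 21.3]
eef_rot: [0.001, 0.749, 0.663, 0.002]
ft_force: [4.2, -0.9, 2.1]
opening: 0.528
```

```bash
python3 go.py
```

```text
t 5.2 p [550.1 366.2  21.3] phi 83.06 F [ 4.2 -0.9  2.1] op 0.528 j6 0.62
```

>>> carry_out([
  [0,0,-0.3,0],
  [0,0,-0.7,0],
  [0,0,-1.2,0],
  [0,0,-1.7,0],
  [0,0,-2.2,0],
  [0,0,-2.7,0],
  [0,0,-3.2,0],
  [0,0,-3.7,0],
  [0,0,-4.0,0],
  [0,0,-4.0,0],
])

```text
time_s: 6.45
tcp_pos: [548.4, 366.5, 181.3]
eef_rot: [0.0, 0.749, 0.663, 0.001]
ft_force: [-0.2, 0.4, -3.9]
opening: 0.525
```

```bash
python3 go.py 623.5 -80 170 93.03; python3 - <<'E'
from h import *
s=read_camera('side')
cv2.imwrite('pics/d2.png',cv2.resize(s[120:320,220:420],(600,600),interpolation=cv2.INTER_CUBIC))
E
```

```text
t 6.45 p [548.4 366.5 181.3] phi 83.07 F [-0.2  0.4 -3.9] op 0.525 j6 0.62
units [-10.854   3.212   0.274] -1.66
```

View pics/d2.png

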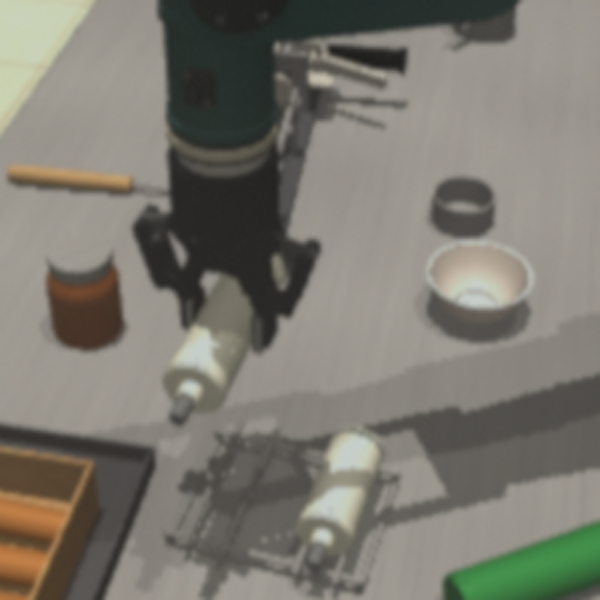

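The cartridge is held level with its nozzle tip at side-crop (180,415), and the short one is unmoved in its berth. I'll check where it sits along its axis in the hand, then carry it over.

```bash
python3 - <<'E'
from h import *
a=np.radians(83.07);d=np.array([np.cos(a),np.sin(a)]);n=np.array([d[1],-d[0]]);T=np.array([548.4,366.5])
f=lambda u,v:(220+(u+.5)/3-.5,120+(v+.5)/3-.5)
for nm,p in (('tip',(180,415)),('frontface',(192,388))):
    X=onz('side',*f(*p),200)[:2]-T; print(nm,X@d,X@n)
E
```

```text
tip 98.80664452183706 -2.0025571871893106
frontface 71.94668390402653 0.17346316302313966
```

>>> carry_out([
  [-1.0,0.3,0.03,-0.16],
  [-2.2,0.65,0.06,-0.32],
  [-3.4,1.0,0.09,-0.5],
  [-4.6,1.36,0.12,-0.7],
  [-5.8,1.71,0.15,-0.9],
  [-7.0,2.07,0.18,-1.1],
  [-8.2,2.43,0.2,-1.3],
  [-9.4,2.78,0.23,-1.5],
  [-10.4,3.08,0.26,-1.66],
  [-10.85,3.21,0.27,-1.66],
])

```text
time_s: 7.75
tcp_pos: [622.1, -82.5, 167.1]
eef_rot: [-0.001, 0.689, 0.725, -0.001]
ft_force: [-0.4, 0.7, -3.7]
opening: 0.527
```

```bash
python3 go.py 623.5 -73 170 93.03; python3 - <<'E'
from h import *
t=read_camera('top');s=read_camera('side')
a=cv2.resize(t[130:210,320:420],(500,400),interpolation=cv2.INTER_CUBIC);b=cv2.resize(s[90:210,280:370],(300,400),interpolation=cv2.INTER_CUBIC)
cv2.imwrite('pics/d3.png',np.hstack([a,b]))
E
```

```text
t 7.75 p [622.1 -82.5 167.1] phi 92.87 F [-0.4  0.7 -3.7] op 0.527 j6 -0.27
units [ 0.234  0.045 -0.074] -0.03
```

View pics/d3.png

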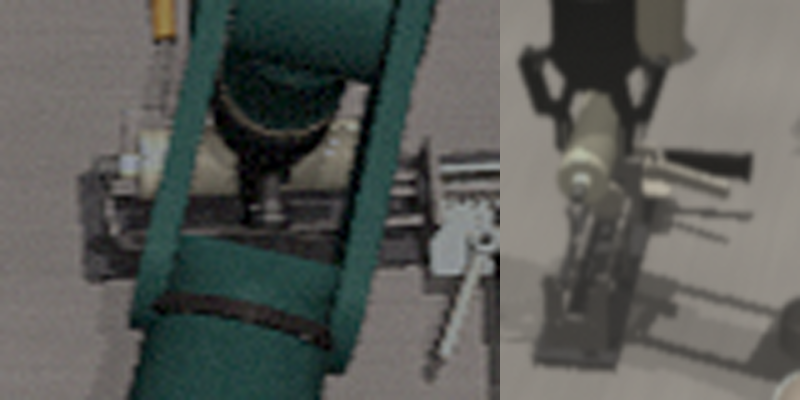

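The cartridge hangs over the cradle, in line and with its front short of the front plate. Lowering to just above the cheeks for a closer check.

>>> carry_out([
  [0.1,0.03,0.2,0],
  [0.2,0.05,0.5,0],
  [0.24,0.05,0.8,0],
  [0.24,0.05,1.1,0],
  [0.24,0.05,1.4,0],
  [0.24,0.05,1.65,0],
  [0.24,0.05,1.85,0],
  [0.24,0.05,1.95,0],
  [0.24,0.05,1.95,0],
  [0.24,0.05,1.95,0],
])

```text
time_s: 9.1
tcp_pos: [624.7, -70.6, 91.5]
eef_rot: [0.001, 0.688, 0.726, 0.0]
ft_force: [0.1, -0.5, -3.2]
opening: 0.526
```

```bash
python3 go.py 623.7 -72 43 93.03; python3 - <<'E'
from h import *
t=read_camera('top');s=read_camera('side')
a=cv2.resize(t[145:205,325:405],(400,300),interpolation=cv2.INTER_CUBIC);b=cv2.resize(s[140:205,280:345],(400,400),interpolation=cv2.INTER_CUBIC)
c=np.zeros((400,800,3),np.uint8);c[:300,:400]=a;c[:,400:]=b
cv2.imwrite('pics/d4.png',c)
a=np.radians(3.03);o=np.array([623.5,-68.7])
for g in ((0,79,62),(-12,79,82),(12,79,82),(-30,79,96),(30,79,96)):
    w=np.r_[o+np.array([[np.cos(a),-np.sin(a)],[np.sin(a),np.cos(a)]])@g[:2],g[2]];u,v=proj('side',w);print(g,((u-280)*400/65+400).round(),((v-140)*400/65).round())
E
```

```text
t 9.1 p [624.7 -70.6  91.5] phi 93.02 F [ 0.1 -0.5 -3.2] op 0.526 j6 -0.26
units [-0.034 -0.028  1.213] -0.0
(0, 79, 62) 542.0 260.0
(-12, 79, 82) 565.0 230.0
(12, 79, 82) 517.0 225.0
(-30, 79, 96) 601.0 210.0
(30, 79, 96) 481.0 199.0
```

View pics/d4.png

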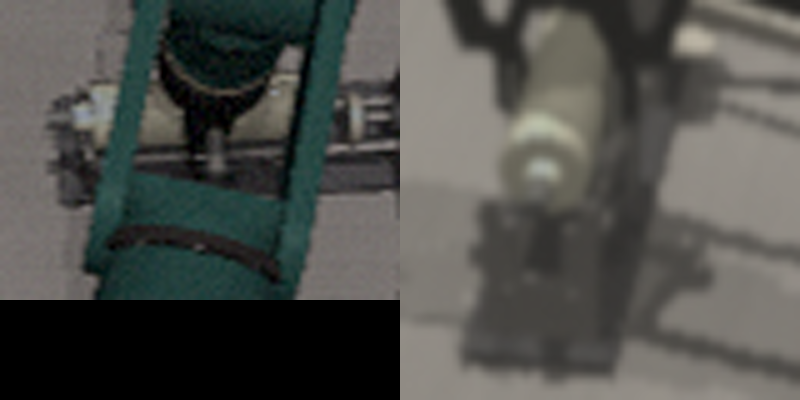

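```bash
python3 - <<'E'
from h import *
a=np.radians(3.03);o=np.array([623.5,-68.7]);R=np.array([[np.cos(a),-np.sin(a)],[np.sin(a),np.cos(a)]])
for nm,p,z in (('root/tube front',(541,172),110),('tip',(537,192),110),('plate slot bottom',(543,268),48),('plateL top',(481,205),96),('plateR top',(603,210),96)):
    X=onz('side',280+(p[0]-400)*65/400,140+p[1]*65/400,z);print(nm,(R.T@(X[:2]-o)).round(1))
E
```

```text
root/tube front [ 1.  71.4]
tip [-0.3 88.9]
plate slot bottom [ 1.8 66.7]
plateL top [28.9 84.5]
plateR top [-31.2  79. ]
```

Side view: nozzle and slot line up within about 1 mm, and the tube front is a few mm behind the plate. Lowering.

>>> carry_out([
  [-0.03,-0.02,0.15,0],
  [-0.03,-0.02,0.3,0],
  [-0.03,-0.02,0.45,0],
  [-0.03,-0.02,0.6,0],
  [-0.03,-0.02,0.75,0],
  [-0.03,-0.02,0.85,0],
  [-0.03,-0.02,0.95,0],
  [-0.03,-0.02,1.02,0],
  [-0.03,-0.02,1.1,0],
  [-0.03,-0.02,1.1,0],
])

```text
time_s: 10.45
tcp_pos: [623.9, -71.7, 46.9]
eef_rot: [0.0, 0.688, 0.725, 0.0]
ft_force: [2.7, 0.3, -2.5]
opening: 0.524
```

```bash
python3 go.py 623.7 -72 43 93.03
```

```text
t 10.45 p [623.9 -71.7  46.9] phi 93.02 F [ 2.7  0.3 -2.5] op 0.524 j6 -0.26
units [-0.007 -0.006  0.097] -0.0
```

>>> carry_out([
  [0,0,0.03,0],
  [0,0,0.06,0],
  [0,0,0.08,0],
  [0,0,0.08,0],
  [0,0,0.08,0],
  [0.03,0,0.08,0],
  [0.06,0,0.08,0],
  [0.09,0,0.08,0],
  [0.09,0,0.08,0],
  [0.09,0,0.08,0],
])

```text
time_s: 11.7
tcp_pos: [624.5, -70.7, 44.6]
eef_rot: [0.003, 0.688, 0.725, -0.001]
ft_force: [2.9, -6.4, 3.8]
opening: 0.527
```

```bash
python3 go.py 623.7 -65 43 93.03
```

```text
t 11.7 p [624.5 -70.7  44.6] phi 92.99 F [ 2.9 -6.4  3.8] op 0.527 j6 -0.25
units [ 0.143 -0.012  0.039] -0.01
```

>>> carry_out([
  [0,0,0,0],
  [0,0,0,0],
  [0,0,0,0],
  [0,0,0,0],
  [0,0,-0.1,0],
  [0,0,-0.3,0],
  [0,0,-0.7,0],
  [0,0,-1.2,0],
  [0,0,-1.8,0],
  [0,0,-2.3,0],
], fingers=0.85)

```text
time_s: 12.95
tcp_pos: [624.1, -68.2, 138.8]
eef_rot: [0.001, 0.688, 0.726, 0.001]
ft_force: [0.3, -0.5, 1.0]
opening: 0.92
```

```bash
python3 - <<'E'
from h import *
a=np.radians(3.03);o=np.array([623.5,-68.7]);R=np.array([[np.cos(a),-np.sin(a)],[np.sin(a),np.cos(a)]])
g=np.r_[o+R@np.array([-88,-184.5]),0];print('grip target',g)
E
python3 go.py 545.4 -257.6 140 3.03
```

```text
grip target [ 545.37547864 -257.59364511    0.        ]
t 12.95 p [624.1 -68.2 138.8] phi 93.03 F [ 0.3 -0.5  1. ] op 0.92 j6 -0.25
units [-4.623 -2.214 -0.032] 15.0
```

>>> carry_out([
  [-0.5,-0.25,0,1.6],
  [-1.0,-0.5,0,3.2],
  [-1.5,-0.75,0,4.8],
  [-2.1,-1.0,0,6.4],
  [-2.7,-1.3,0,8.0],
  [-3.2,-1.55,0,9.6],
  [-3.7,-1.8,0,11.2],
  [-4.2,-2.0,0,12.8],
  [-4.5,-2.15,0,14.4],
  [-4.62,-2.21,0,15.0],
], fingers=1)

```text
time_s: 14.2
tcp_pos: [544.9, -258.5, 137.8]
eef_rot: [0.001, 1.0, 0.024, 0.001]
ft_force: [-0.6, -0.1, 0.7]
opening: 1.0
```

```bash
python3 go.py 545.4 -257.6 40 3.03; python3 - <<'E'
from h import *
t=read_camera('top');s=read_camera('side')
cv2.imwrite('pics/top5.png',t);cv2.imwrite('pics/side5.png',s)
a=cv2.resize(t[140:220,320:440],(450,300),interpolation=cv2.INTER_CUBIC);b=cv2.resize(s[100:205,285:375],(343,400),interpolation=cv2.INTER_CUBIC)
c=np.zeros((400,793,3),np.uint8);c[:300,:450]=a;c[:,450:]=b
cv2.imwrite('pics/d5.png',c)
E
```

```text
t 14.2 p [ 544.9 -258.5  137.8] phi 2.81 F [-0.6 -0.1  0.7] op 1.0 j6 0.99
units [ 0.008 -0.026  2.444] -0.04
```

View pics/d5.png

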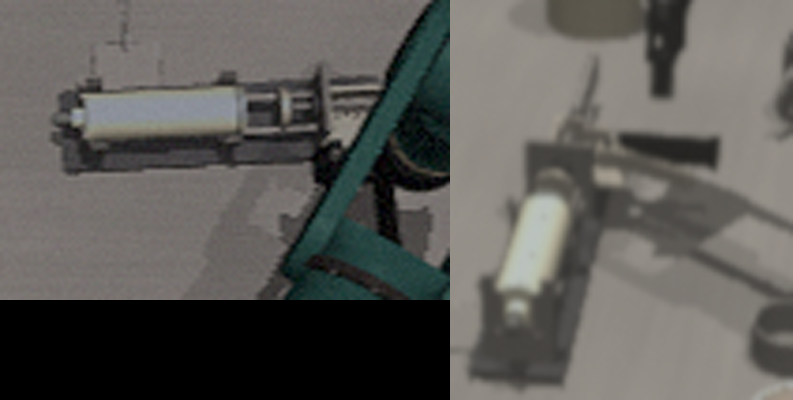

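The cartridge lies home in the cradle with its nozzle in the slot, and the disc is about 38 mm behind it (top crop: 240 against 285). Next I lower the open jaws around handle and trigger.

>>> carry_out([
  [0.02,0.05,0.3,0],
  [0.02,0.1,0.6,0],
  [0.02,0.11,0.9,0],
  [0.02,0.11,1.2,0],
  [0.02,0.11,1.5,0],
  [0.02,0.11,1.8,0],
  [0.02,0.11,2.05,0],
  [0.02,0.11,2.25,0],
  [0.02,0.11,2.42,0],
  [0.02,0.11,2.42,0],
], squeeze=30)

```text
time_s: 15.55
tcp_pos: [545.6, -261.5, 38.3]
eef_rot: [-0.0, 1.0, 0.026, -0.0]
ft_force: [-0.7, 0.1, -0.7]
opening: 0.998
```

```bash
python3 go.py 545.7 -263.1 40 3.03; python3 - <<'E'
from h import *
t=read_camera('top');s=read_camera('side')
cv2.imwrite('pics/top6.png',t);cv2.imwrite('pics/side6.png',s)
b=cv2.resize(s[105:165,300:380],(800,600),interpolation=cv2.INTER_CUBIC)
cv2.imwrite('pics/d6.png',b)
E
```

```text
t 15.55 p [ 545.6 -261.5   38.3] phi 3.03 F [-0.7  0.1 -0.7] op 0.998 j6 0.98
units [ 0.001  0.04  -0.043] -0.0
```

View pics/d6.png

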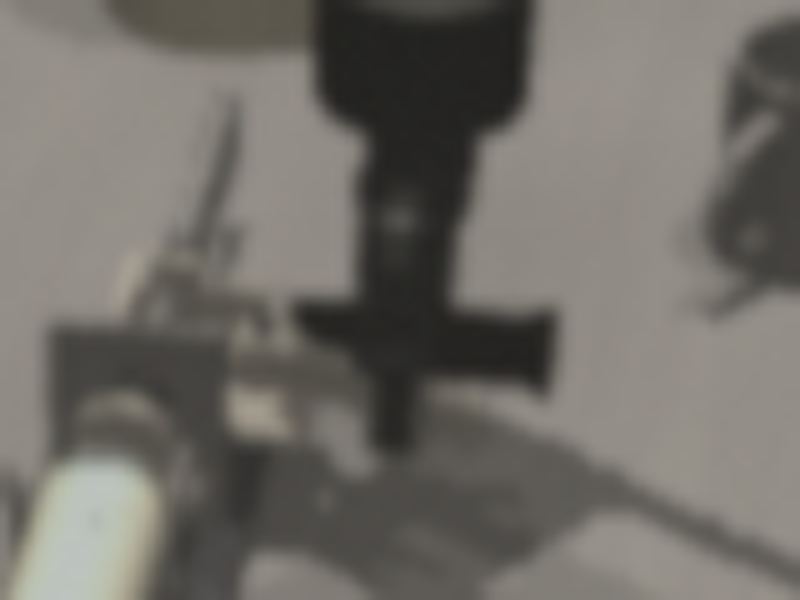

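The front finger stands ahead of the trigger and the handle lies between the jaws, with no contact force. First squeeze.

>>> carry_out([
  [0,0,0,0],
  [0,0.03,0,0],
  [0,0.06,0,0],
  [0,0.1,0,0],
  [0,0.12,0,0],
  [0,0.12,0,0],
  [0,0.12,0,0],
  [0,0.12,0,0],
  [0,0.12,0,0],
  [0,0.12,0,0],
], fingers=-1, squeeze=30)

```text
time_s: 16.9
tcp_pos: [546.6, -271.3, 41.6]
eef_rot: [0.005, 1.0, 0.027, 0.001]
ft_force: [-2.3, -8.3, 5.4]
opening: 0.331
```

```bash
python3 go.py 545.7 -266 40 3.03; python3 - <<'E'
from h import *
t=read_camera('top');cv2.imwrite('pics/top7.png',t)
E
```

```text
t 16.9 p [ 546.6 -271.3   41.6] phi 3.07 F [-2.3 -8.3  5.4] op 0.331 j6 0.97
units [-0.016 -0.134  0.038] 0.01
```

>>> carry_out([
  [0,0,0,0],
  [0,0,0,0],
  [0,0,0,0],
  [0,0,0,0],
  [0,0,0,0],
  [0,0,0,0],
  [0,0,0,0],
  [0,0,0,0],
  [0,0,0,0],
  [0,0,0,0],
], fingers=1)

```text
time_s: 18.2
tcp_pos: [546.1, -266.5, 38.9]
eef_rot: [0.0, 1.0, 0.026, -0.0]
ft_force: [-0.2, -0.5, -0.3]
opening: 1.005
```

```bash
python3 go.py 545.7 -266 40 3.03; cat > disc.py <<'E'
from h import *
import sys
for n in sys.argv[1:]:
    if n=='now': t=read_camera('top')
    else: t=cv2.imread(f'pics/{n}.png')
    g=cv2.cvtColor(t,cv2.COLOR_BGR2GRAY); print(n,g[165:167,382:408].mean(0).round().astype(int), g[168:171,382:408].mean(0).round().astype(int))
E
python3 disc.py top0 top5 top7 now
```

```text
t 18.2 p [ 546.1 -266.5   38.9] phi 3.03 F [-0.2 -0.5 -0.3] op 1.005 j6 0.97
units [-0.01  -0.013 -0.027] -0.0
top0 [107 106 112 112 110 107 105 108 110 109 111  80  60 119 134 104  84  88
  87  81  55  52  51  36  94 112] [ 48  50  51  50  48  48  44  48  49  51  38  32  30 111 137 101  73  80
  71  62  46  39  48  35  69 109]
top5 [136 109 122 123 108 112 109 110 110 112 116  80  60 122 138 106  76  80
  76  76  53  44  48  33  85 101] [147 122 123 109  47  46  51  50  49  49  41  37  33 114 139 101  68  73
  66  56  46  35  46  31  63 100]
top7 [136 108 122 126 108 108 110  81  62 120 136 116 100  98  96  93  92  92
  84  81  60  50  52  35  84 102] [146 120 123 110  49  51  35  29  34 115 144 114  79  88  88  87  82  85
  72  63  49  40  41  33  65 100]
now [136 110 122 124 108 110 112  80  58 121 136 116  94  99 101  95  94  92
  90  81  59  51  50  32  86  98] [148 122 124 109  46  50  43  33  31 112 145 113  78  88  87  87  84  85
  69  65  47  38  46  31  63  98]
```

>>> carry_out([
  [0,0,0,0],
  [0,0.03,0,0],
  [0,0.06,0,0],
  [0,0.1,0,0],
  [0,0.1,0,0],
  [0,0.1,0,0],
  [0,0.1,0,0],
  [0,0.1,0,0],
  [0,0.1,0,0],
  [0,0.1,0,0],
], fingers=-1, squeeze=30)

```text
time_s: 19.5
tcp_pos: [546.2, -271.2, 40.0]
eef_rot: [0.001, 1.0, 0.027, -0.0]
ft_force: [-3.4, 0.4, 6.0]
opening: 0.33
```

```bash
python3 go.py 545.7 -270 40 3.03; python3 disc.py now
```

```text
t 19.5 p [ 546.2 -271.2   40. ] phi 3.1 F [-3.4  0.4  6. ] op 0.33 j6 0.96
units [-0.01  -0.031 -0.   ] 0.01
now [133 110 122 127  98  61 101 132 120 108 109 111 104  99  97  94  94  90
  88  84  66  54  52  34  92 102] [146 124 125 111  34  29  73 127 125  84  86  91  86  88  87  84  84  82
  73  63  49  39  43  31  64 101]
```

>>> carry_out([
  [0,0,0,0],
  [0,-0.05,0,0],
  [0,-0.1,0,0],
  [0,-0.1,0,0],
  [0,-0.1,0,0],
  [0,-0.1,0,0],
  [0,-0.1,0,0],
  [0,-0.1,0,0],
  [0,-0.1,0,0],
  [0,-0.1,0,0],
], fingers=1)

```text
time_s: 20.8
tcp_pos: [546.1, -266.5, 38.9]
eef_rot: [0.0, 1.0, 0.026, 0.0]
ft_force: [-0.8, -0.5, 0.1]
opening: 0.993
```

```bash
python3 go.py 545.7 -266 40 3.03; python3 disc.py now
```

```text
t 20.8 p [ 546.1 -266.5   38.9] phi 3.03 F [-0.8 -0.5  0.1] op 0.993 j6 0.97
units [-0.01  -0.012 -0.027] -0.0
now [134 108 121 125  94  59 101 136 121 103 110 110 103  98  98  98  93  94
  88  82  58  48  50  35  86 100] [146 122 125 111  36  30  71 128 125  87  87  90  89  88  90  87  86  81
  71  63  49  39  41  36  67 101]
```

>>> carry_out([
  [0,0,0,0],
  [0,0.03,0,0],
  [0,0.06,0,0],
  [0,0.1,0,0],
  [0,0.1,0,0],
  [0,0.1,0,0],
  [0,0.1,0,0],
  [0,0.1,0,0],
  [0,0.1,0,0],
  [0,0.1,0,0],
], fingers=-1, squeeze=30)

```text
time_s: 22.1
tcp_pos: [546.2, -271.2, 40.0]
eef_rot: [0.001, 1.0, 0.027, -0.0]
ft_force: [-2.5, 0.3, 5.8]
opening: 0.322
```

```bash
python3 go.py 545.7 -270 40 3.03; python3 disc.py now
```

```text
t 22.1 p [ 546.2 -271.2   40. ] phi 3.1 F [-2.5  0.3  5.8] op 0.322 j6 0.96
units [-0.01  -0.031 -0.   ] 0.01
now [136 111 123 109 113 132 108 102 112 112 110 112 104  97 100  96  92  92
  89  87  58  46  54  34  92 106] [146 122 124 101 113 139 105  83  94  94  93  91  88  89  89  86  84  80
  78  91  70  35  43  34  63 100]
```

The trigger reached its stop again and the disc is almost at the cartridge. One more stroke.

>>> carry_out([
  [0,0,0,0],
  [0,-0.05,0,0],
  [0,-0.1,0,0],
  [0,-0.1,0,0],
  [0,-0.1,0,0],
  [0,-0.1,0,0],
  [0,-0.1,0,0],
  [0,-0.1,0,0],
  [0,-0.1,0,0],
  [0,-0.1,0,0],
], fingers=1)

```text
time_s: 23.4
tcp_pos: [546.1, -266.5, 38.9]
eef_rot: [0.0, 1.0, 0.026, -0.0]
ft_force: [0.4, 0.1, 0.5]
opening: 1.0
```

>>> carry_out([
  [0,0,0,0],
  [0,0.03,0,0],
  [0,0.06,0,0],
  [0,0.1,0,0],
  [0,0.1,0,0],
  [0,0.1,0,0],
  [0,0.1,0,0],
  [0,0.1,0,0],
  [0,0.1,0,0],
  [0,0.1,0,0],
], fingers=-1, squeeze=30)

```text
time_s: 24.65
tcp_pos: [545.9, -268.4, 39.7]
eef_rot: [-0.002, 1.0, 0.027, -0.001]
ft_force: [-3.3, 6.2, 5.8]
opening: 0.398
```

```bash
python3 go.py 545.7 -268 40 3.03; python3 disc.py now;python3 - <<'E'
from h import *
t=read_camera('top');s=read_camera('side')
cv2.imwrite('pics/top8.png',t);cv2.imwrite('pics/side8.png',s)
a=cv2.resize(t[150:220,325:445],(480,280),interpolation=cv2.INTER_CUBIC);b=cv2.resize(s[110:205,285:360],(316,400),interpolation=cv2.INTER_CUBIC)
e=cv2.resize(t[100:300,190:510],(480,300))
c=np.zeros((580,796,3),np.uint8);c[:280,:480]=a;c[:400,480:]=b;c[280:,:480]=e
cv2.imwrite('pics/d8.png',c)
E
```

```text
t 24.65 p [ 545.9 -268.4   39.7] phi 3.14 F [-3.3  6.2  5.8] op 0.398 j6 0.96
units [-0.004 -0.011 -0.007] 0.02
now [136 110 119 138 130 112  97 110 112 112 108 110 104 100  98  98  94  92
  85  84  62  50  50  32  84  99] [147 122 121 129 136 113  82  91  92  94  94  88  89  89  86  85  83  85
  94  81  76  59  40  29  64  99]
```

The trigger stopped short of its stop (33.8 mm against 28), so the disc bears. I'll recentre the arm by about 2.5 mm to balance the pads, keep the squeeze and check.

>>> carry_out([
  [0,-0.02,0,0],
  [0,-0.04,0,0],
  [0,-0.06,0,0],
  [0,-0.06,0,0],
  [0,-0.06,0,0],
  [0,-0.06,0,0],
  [0,-0.06,0,0],
  [0,-0.06,0,0],
  [0,-0.06,0,0],
  [0,-0.06,0,0],
])

```text
time_s: 26.05
tcp_pos: [546.0, -268.5, 39.7]
eef_rot: [0.0, 1.0, 0.027, -0.0]
ft_force: [-3.5, 1.1, 5.5]
opening: 0.394
```

```bash
python3 go.py; python3 disc.py now
```

```text
t 26.05 p [ 546.  -268.5   39.7] phi 3.06 F [-3.5  1.1  5.5] op 0.394 j6 0.97
now [134 108 120 135 131 112  99 108 111 112 108 108 105 100  99  94  90  90
  86  83  58  50  50  34  88  98] [147 122 120 130 136 112  81  92  94  95  92  90  89  89  91  83  85  80
  93  79  70  57  39  30  66  98]
```

View pics/d8.png

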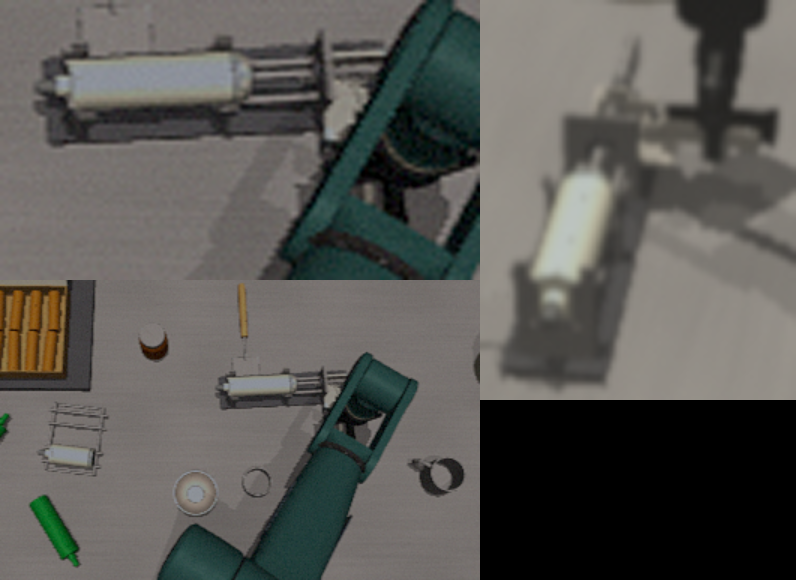

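The disc sits against the cartridge's rear end (crop ~(243,78)), the nozzle is in the slot and the bystanders are in place. The squeeze is steady and balanced, so I'm handing in.

```bash
python3 -c "
from rig import workorder; workorder.job_done()"; python3 go.py
```

```text
the job is handed in; nothing more can be done
the job is handed in; nothing more can be done
```

I laid the long cartridge in the gun's cradle with its nozzle in the slot. I then pumped the trigger with the gripper until the disc bore on the cartridge: three full strokes, each sprung back, and a fourth that stopped short. I handed the job in at about 26 s, still holding a 30 N squeeze.

**Last checks**
- **Trigger:** it stopped at a jaw opening of about 33.5 mm, against about 28 mm at its stop. The opening and the disc position then held steady over the next move call (about 1.3 s).
- **Side force:** force on the arm along the barrel was down to about 1 N after I recentred the pads.
- **Picture:** it showed the disc on the cartridge's rear end and the nozzle in the slot. The bystanders in that view looked undisturbed.

**What disagreed or was not measured**
- **First stroke:** it moved the disc about 14 mm in the picture instead of the expected 9 mm; I don't know why.
- **Handle position:** the gripping centre on the handle turned out about 5 mm off my estimate, so I corrected for it.
- **Disc force:** I did not measure it. From the 30 N grip I estimate 30 to 45 N.
- **State after hand-in:** I could not read it, because the robot accepted no further calls.

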